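Unstack the delivered supplies into their trays at the vaccination table

TASK

Take the two stacks of supplies apart and set each thing upright and flat inside the rim of the grey tray of its own shape: the long case in the long tray, the oval case in the oval one, the round tub in the round one, the carton in the small oblong one and the wooden vial block in the small square one. Set each down gently, never drop it or tip it over, and leave all five standing in their trays.

Things in the scene. Friction and masses are not known exactly. Their poses are not given: they have to be found in the camera images.
- long_case: Long rectangular stainless-steel syringe case with its lid shut, 170 mm long, 64 mm wide, 40 mm high, flat top. Stands on the table at the start as the foot of the three-high stack. Origin: centre of its underside; z up, y along its length, x across its width.
- oval_case: Oval pale-grey aluminium instrument case with its lid shut: straight sides and half-round ends, 140 mm long, 64 mm wide, 40 mm high, flat top. Stands on the table at the start as the foot of the two-high stack. Origin: centre of its underside; z up, y along its length, x across its width.
- tub: Round white swab tub with a ribbed lid, 60 mm in diameter, 42 mm high, flat top. At the start it lies on one of the two cases (which one varies). Origin: centre of its underside, z up.
- carton: Small closed cardboard carton, 64 mm by 46 mm, 42 mm high, with paper bands. At the start it lies on the other case. Origin: centre of its underside; z up, x along its 64 mm side, y along its 46 mm side.
- vial_block: Wooden block 34 mm square and 40 mm high with a glass vial fixed upright in its top (23 mm in diameter, reaching 54 mm above the block's underside). At the start it is the top of the three-high stack, standing on the tub or the carton, above the long case. Origin: centre of the block's underside; z up, x and y square to its sides.
- tray_long: The long rectangular shallow tray, the place of the long case: inside 190 mm by 84 mm. Fixed to the table, pale grey plastic with a darker grey floor. Floor 3 mm above the table, rim 4 mm thick with its top 8 mm above the table. Origin: centre of its underside on the table, z up. y along its length.
- tray_oval: The oval shallow tray (straight sides, half-round ends), the place of the oval case: inside 160 mm by 84 mm. Fixed to the table, pale grey plastic with a darker grey floor. Floor 3 mm above the table, rim 4 mm thick with its top 8 mm above the table. Origin: centre of its underside on the table, z up. y along its length.
- tray_round: The round shallow tray, the place of the tub: inside 80 mm in diameter. Fixed to the table, pale grey plastic with a darker grey floor. Floor 3 mm above the table, rim 4 mm thick with its top 8 mm above the table. Origin: centre of its underside on the table, z up.
- tray_oblong: The small oblong shallow tray, the place of the carton: inside 84 mm by 66 mm. Fixed to the table, pale grey plastic with a darker grey floor. Floor 3 mm above the table, rim 4 mm thick with its top 8 mm above the table. Origin: centre of its underside on the table, z up. x along its 84 mm side.
- tray_square: The small square shallow tray, the smallest, the place of the vial block: inside 54 mm by 54 mm. Fixed to the table, pale grey plastic with a darker grey floor. Floor 3 mm above the table, rim 4 mm thick with its top 8 mm above the table. Origin: centre of its underside on the table, z up. x and y square to its sides.
There are look-alikes about, which are no part of the job. What is shaped like the tray_oblong but purple is not meant. What is shaped like the tray_round but blue is not meant.

How it is judged:
By the outcome, as a careful person would: the job done as asked, in the order asked, and still so for the second after the job is handed in, with the robot touching nothing.
It also fails if it takes over 136 s, if anything falls off the work surface, if the arm or the gripper's body presses on something with over 40 N, if the wrist force passes 120 N, or if a joint passes its speed limit or range.

ROBOT

A 6-joint arm with a two-finger parallel gripper is mounted at the origin on the work surface. World frame = base frame: x ahead of the robot, y to its left, z up, the work surface at z = 0. Lengths are in m, angles in rad, forces in N, time in s.
With the tool pointing down it reaches from about 0.3 to 0.875 m from the base axis. Payload 6.4 kg.
Tool frame: the origin (TCP) lies midway between the tips of the shut fingers; the grasp point (between the pads) lies 19 mm behind it; z points along the fingers, y is the line along which they close (so a half turn about z gives the same grasp; the last joint's range is limited). The gripper opens to 85 mm and grips with 20 to 120 N. Pads are 22 mm wide; open, the fingers measure 114 mm over their backs; the gripper's body (76 mm by 85 mm) begins 54 mm behind the grasp point. The pads swing forward as they close: fully open they stand 13 mm farther back than shut.
Start: joints at [-1.452, 0.181, 1.607, -0, 1.354, -0.206], TCP at [0.184, -0.545, 0.231] pointing down, gripper open.
Joint ranges: [-2.99, 2.99], [-0.89, 2.07], [0.3, 2.58], [-1.14, 4.28], [0, 2.63], [-3.12, 3.12]. Speed limits (rad/s): [2.57, 2.57, 3.01, 3.14, 3.14, 3.14].

INTERFACE

Orientations are given as a unit quaternion [x, y, z, w].
In Python, from cell import status, vision, manip gives the robot as it stands. The module is installed in compiled form; this text tells all that it offers.
- The arm moves only by the tool carry_out, never from a script. Its argument "plan" is a list that holds one entry, the list of rows, each a list of 7 numbers: the shift along the tool's x, y, z in mm, then the turn, a rotation vector about the tool's x, y, z in degrees, then the finger opening in mm, from 0 to 85.4. In form: [[[dx, dy, dz, rx, ry, rz, grip], ...]]. A call has 1 to 5 rows; each row shifts and turns the commanded pose from where the row before left it, along the tool's axes as they then stand; what a row does not reach is not made up. A row lasts 1/8 s, in which the tool goes at most 62.5 mm and 10.7 degrees, less where a joint would pass 70% of its speed; a pose out of reach is approached as far as the arm can. A call is refused whole if a number of a shift passes 62.5 or a number of a turn 10.7, either way. A call with a gripper value outside its range is refused whole. The fingers move at their own pace and stop on an object; "grip_force" is the grip in N (left out, the last holds). Time passes only in rows, so rows that do not move let the fingers close. It gives the time, the measured TCP pose, the force, the opening and the grip force at its end, in the units of the state.
- status.sense(): the state, without advancing time (a new reading comes with each control period).
- vision.grab_frame(name): name is "scene" or "side" or "wrist"; returns a dict with "frame" (400x640x3 uint8, red, green, blue), "fx", "fy", "cx", "cy" (pixels), "R" (3x3) and "t" (3): a world point X has camera coordinates R X + t. Camera axes: x right, y down, z forward; pixel columns grow to the right and rows downward; lengths in m; the calibration is good to about 2 mm. A picture is of the moment at which its call begins. There is no depth.
- manip.job_done(): hands the job in; it is judged then, once.
The state is a dict: "time": time; "qpos": joint angles; "joint_vel": joint speeds; "tau": joint torques, N m; "ee_pos": TCP position; "orientation": TCP orientation; "force": force on the tool from outside, world axes, zero at the start; "moment": the same for the moment, N m; "width": finger opening in m; "gripper_force": force on a finger pad.
Only numpy, scipy, OpenCV 4.12 (cv2) and the standard library are available. Lean on these libraries where they do the work, as an engineer would, in place of code of your own. Each camera call takes 0.05 s, during which the arm holds its last target. There are 200 camera calls.

## Working session

There is one attempt and no reset: what is moved stays moved. The work goes in short steps, Python scripts to look and compute and a tool call to move; the robot and the scene stay as the last step left them, time stands still between calls to the robot, and variables do not carry over. Pictures are saved under pics/ and viewed, at most 18 in all, crops included, and the job is handed in when it is done.

Besides the shell and the picture viewer there is one more tool, called after "Request:" by a JSON object that holds its "name" and its "arguments", one argument or row to a line. carry_out: Moves the arm, as the interface text tells. Its arguments: {"type":"object","properties":{"plan":{"type":"array"},"grip_force":{"type":"number"}},"required":["plan"]}

```bash
mkdir -p pics; cat > h.py <<'E'
import numpy as np,cv2
from scipy.spatial.transform import Rotation as Ro
from cell import status,vision,manip
def grab(n,save=None):
    f=vision.grab_frame(n); f={k:(np.array(v) if k in('R','t','frame') else v) for k,v in f.items()}
    if save: cv2.imwrite('pics/'+save,f['frame'][:,:,::-1])
    return f
def ray(f,u,v):
    d=f['R'].T@np.array([(u-f['cx'])/f['fx'],(v-f['cy'])/f['fy'],1.]); c=-f['R'].T@f['t']; return c,d
def onz(f,u,v,z):
    c,d=ray(f,u,v); return c+d*(z-c[2])/d[2]
def proj(f,X):
    p=f['R']@np.array(X)+f['t']; return f['fx']*p[0]/p[2]+f['cx'],f['fy']*p[1]/p[2]+f['cy']
E
python3 - <<'E'
from h import *
a=grab('scene');b=grab('side');w=grab('wrist')
for n,f in(('scene',a),('side',b),('wrist',w)):
    np.savez('pics/'+n+'0.npz',**f); print(n,f['fx'],-f['R'].T@f['t'],f['R'][2])
cv2.imwrite('pics/a0.png',a['frame'][:,:,::-1]);cv2.imwrite('pics/b0.png',b['frame'][:,:,::-1])
s=status.sense();print(s['ee_pos'],s['orientation'],s['width'],s['time'])
print(Ro.from_quat(s['orientation']).as_matrix())
E
```

```text
scene 520.4078119685925 [ 1.51597268 -0.04420273  1.1312471 ] [-0.70393223  0.01549391 -0.71009813]
side 478.0904282530821 [-0.03426582  0.57726554  1.03750911] [ 0.39853678 -0.47471873 -0.78473599]
wrist 290.65049379703527 [ 0.2621414  -0.5181103   0.37363884] [-0.30323993 -0.09929385 -0.9477269 ]
[ 0.18345385 -0.54449662  0.2306124 ] [ 9.86844440e-01  1.61671208e-01  2.13429341e-05 -6.86240903e-04] 0.08571346196011734 0.15
[[ 9.47724840e-01  3.19088695e-01 -1.79766480e-04]
 [ 3.19088636e-01 -9.47723899e-01  1.36132712e-03]
 [ 2.64015103e-04 -1.34752496e-03 -9.99999057e-01]]
```

View pics/a0.png

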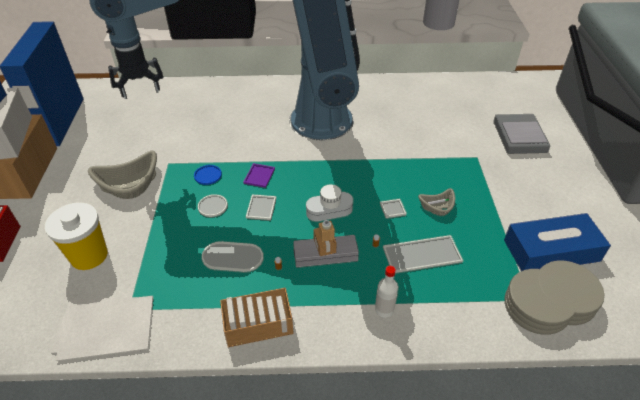

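View pics/b0.png

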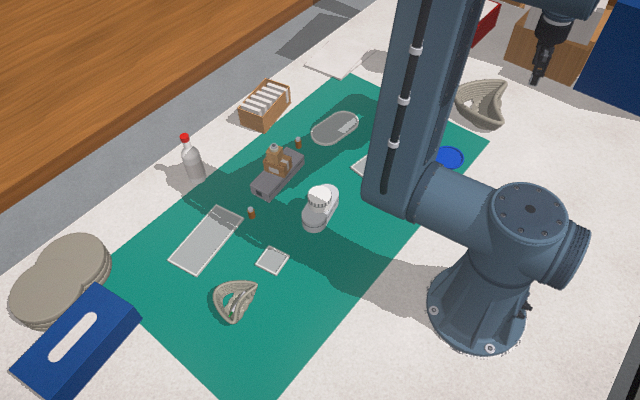

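Scene: the three-high stack at (325,240) is the long case, carton and vial block. The two-high stack at (330,203) is the oval case and tub. The grey trays are round (212,206), oblong (261,207), square (393,208), oval (232,257) and long (424,253). The look-alikes are blue round (208,175) and purple oblong (260,176), wrong by colour. I'll confirm this in an enlarged crop and measure.

```bash
cat > m.py <<'E'
from h import *
f=dict(np.load('pics/scene0.npz')); im=f['frame']
hsv=cv2.cvtColor(im,cv2.COLOR_RGB2HSV)
g=cv2.inRange(hsv,(70,90,20),(95,255,255))
roi=np.zeros_like(g); roi[162:300,150:505]=255
m=cv2.bitwise_and(cv2.bitwise_not(g),roi)
cs,_=cv2.findContours(m,cv2.RETR_EXTERNAL,cv2.CHAIN_APPROX_NONE)
for c in cs:
    if cv2.contourArea(c)<60: continue
    P=np.array([onz(f,u,v,0.008)[:2] for u,v in c[:,0]],np.float32)
    (cx,cy),(w,h),a=cv2.minAreaRect(P*1000)
    x,y,ww,hh=cv2.boundingRect(c)
    print('px',(x+ww//2,y+hh//2),'xy',round(cx),round(cy),'size',round(w),round(h),'ang',round(a,1))
cv2.imwrite('pics/c0.png',cv2.resize(im[155:300,140:490,::-1],None,fx=2.28,fy=2.28,interpolation=cv2.INTER_CUBIC))
E
python3 m.py
```

```text
px (255, 293) xy 743 -191 size 168 37 ang 88.4
px (278, 263) xy 648 -137 size 41 19 ang 1.4
px (233, 256) xy 620 -263 size 171 100 ang 82.7
px (419, 267) xy 670 234 size 179 264 ang 9.3
px (376, 240) xy 575 136 size 19 45 ang 75.8
px (393, 209) xy 452 200 size 71 67 ang 10.1
px (261, 207) xy 435 -193 size 77 101 ang 81.8
px (213, 205) xy 423 -339 size 89 92 ang 88.3
px (436, 202) xy 434 346 size 100 118 ang 13.6
px (326, 226) xy 503 -6 size 319 176 ang 0.4
px (208, 174) xy 286 -371 size 96 85 ang 8.1
px (259, 175) xy 294 -207 size 79 101 ang 73.5
px (492, 197) xy 394 508 size 79 306 ang 74.4
px (193, 196) xy 373 -430 size 281 295 ang 88.2
```

View pics/c0.png

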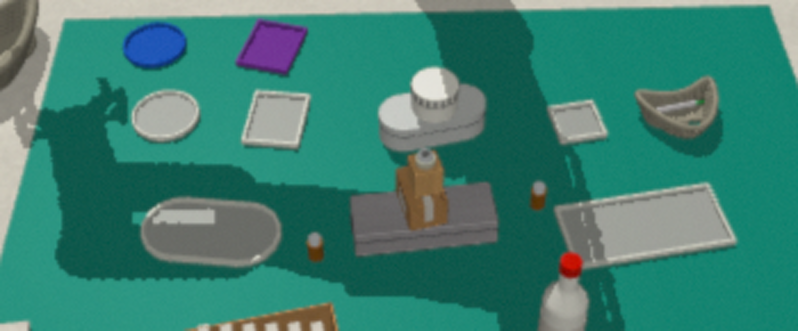

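The crop confirms the five grey trays. Blue (155,45) and purple (272,47) are excluded by colour. Next I plan the move above the vial block.

```bash
cat >> h.py <<'E'
def yaw(R): return np.degrees(np.arctan2(R[1,0],R[0,0]))
def go(xyz,yw=None,step=60,maxt=10.5,minrows=1,start=None):
    """print per-row tool moves (mm,deg) from present (or start=(xyz_mm,yaw)) to xyz mm, tool-x yaw deg"""
    if start is None:
        s=status.sense(); p=np.array(s['ee_pos'])*1000; R=Ro.from_quat(s['orientation']).as_matrix()
        print('pose',p.round(1),'yaw',round(yaw(R),1),'tilt',(R[:2,2]*57.3).round(2),'t',round(s['time'],2),'q6',round(s['qpos'][5],2))
        y0=yaw(R)
    else: p,y0=np.array(start[0],float),start[1]
    d=np.array(xyz,float)-p; dy=0 if yw is None else (yw-y0+180)%360-180
    n=max(minrows,int(np.ceil(max(np.linalg.norm(d)/step,abs(dy)/maxt))))
    rows=[];
    for i in range(n):
        a=np.radians(y0+dy*i/n); v=d/n
        x=np.array([np.cos(a),np.sin(a),0]); y=np.array([np.sin(a),-np.cos(a),0])
        rows.append([round(v@x,1),round(v@y,1),round(-v[2],1),0,0,round(-dy/n,1)])
    print(n,'rows:',rows); return np.array(xyz,float),y0+dy
E
python3 - <<'E'
from h import *
f=dict(np.load('pics/scene0.npz'))
c=lambda x,y:(140+x/2.28,155+y/2.28)
print('vial',onz(f,*c(425,157),.136)); print('tub',onz(f,*c(435,82),.082))
for p in((350,197),(491,183),(497,233),(354,243)): print('case',onz(f,*c(*p),.04).round(3))
p=onz(f,*c(425,157),.136)*1000
go([p[0],p[1],235],0)
E
```

```text
vial [ 0.62460418 -0.00506227  0.136     ]
tub [0.44982573 0.01430644 0.082     ]
case [ 0.6   -0.093  0.04 ]
case [0.583 0.077 0.04 ]
case [0.66  0.078 0.04 ]
case [ 0.669 -0.088  0.04 ]
pose [ 183.5 -544.5  230.6] yaw 18.6 tilt [-0.01  0.08] t 0.15 q6 -0.21
12 rows: [[np.float64(49.2), np.float64(-30.9), np.float64(-0.4), 0, 0, np.float64(1.6)], [np.float64(48.3), np.float64(-32.2), np.float64(-0.4), 0, 0, np.float64(1.6)], [np.float64(47.4), np.float64(-33.5), np.float64(-0.4), 0, 0, np.float64(1.6)], [np.float64(46.5), np.float64(-34.8), np.float64(-0.4), 0, 0, np.float64(1.6)], [np.float64(45.6), np.float64(-36.0), np.float64(-0.4), 0, 0, np.float64(1.6)], [np.float64(44.6), np.float64(-37.2), np.float64(-0.4), 0, 0, np.float64(1.6)], [np.float64(43.5), np.float64(-38.4), np.float64(-0.4), 0, 0, np.float64(1.6)], [np.float64(42.5), np.float64(-39.6), np.float64(-0.4), 0, 0, np.float64(1.6)], [np.float64(41.4), np.float64(-40.7), np.float64(-0.4), 0, 0, np.float64(1.6)], [np.float64(40.3), np.float64(-41.8), np.float64(-0.4), 0, 0, np.float64(1.6)], [np.float64(39.1), np.float64(-42.9), np.float64(-0.4), 0, 0, np.float64(1.6)], [np.float64(38.0), np.float64(-43.9), np.float64(-0.4), 0, 0, np.float64(1.6)]]
```

Request:
{"name": "carry_out", "arguments": {
  "plan": [
    [[49,-31,0,0,0,0,85],[49,-31,0,0,0,0,85],[49,-31,0,0,0,0,85],[49,-31,0,0,0,0,85],[49,-31,0,0,0,0,85]]
  ]
}}

```text
time: 0.78
ee_pos: [0.3671, -0.3182, 0.2312]
orientation: [0.987, 0.161, 0.0, 0.0]
force: [1.3, -0.1, 0.5]
width: 0.0851
gripper_force: 0.0
```

Request:
{"name": "carry_out", "arguments": {
  "plan": [
    [[49,-31,0,0,0,0,85],[49,-31,0,0,0,0,85],[49,-31,0,0,0,0,85],[49,-31,0,0,0,0,85],[49,-31,0,0,0,0,85]]
  ]
}}

```text
time: 1.4
ee_pos: [0.5499, -0.0931, 0.2312]
orientation: [0.987, 0.162, -0.0, 0.0]
force: [-0.5, -1.3, -0.6]
width: 0.0849
gripper_force: 0.0
```

Request:
{"name": "carry_out", "arguments": {
  "plan": [
    [[49,-31,0,0,0,0,85],[49,-31,0,0,0,0,85],[0,0,0,0,0,0,85],[0,0,0,0,0,0,85]]
  ]
}}

```text
time: 1.9
ee_pos: [0.6215, -0.0047, 0.2306]
orientation: [0.987, 0.162, -0.001, -0.0]
force: [-0.2, -0.3, 0.1]
width: 0.0848
gripper_force: 0.0
```

```bash
sed -i 's/rows.append(\[round(v@x,1),round(v@y,1),round(-v\[2\],1),0,0,round(-dy\/n,1)\])/rows.append([float(round(t,1)) for t in (v@x,v@y,-v[2],-dy\/n)])/' h.py
python3 - <<'E'
from h import *
f=grab('wrist','w1.png');np.savez('pics/w1.npz',**f)
go([624,-5,235])
for P in((.624,-.005,.136),(.630,-.005,.04)): print(proj(f,P))
E
```

```text
pose [621.4  -5.4 230.9] yaw 18.6 tilt [-0.06 -0.01] t 1.95 q6 1.05
1 rows: [[2.6, 0.5, -4.1, 0.0]]
(np.float64(321.4004258408918), np.float64(201.9605217662044))
(np.float64(322.7116687412324), np.float64(170.89191911439303))
```

View pics/w1.png

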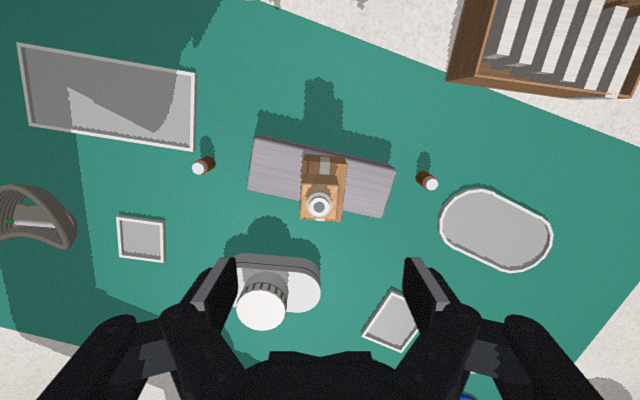

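The wrist view shows the vial at (319,206), with the block and carton nearly square to the tool. The long case spans (258,137)–(382,217) and the tub top is at (262,311). The trays are long (110,97), square (141,239), oval (496,230) and oblong (394,320).

```bash
python3 - <<'E'
from h import *
f=dict(np.load('pics/w1.npz')); im=f['frame']
hsv=cv2.cvtColor(im,cv2.COLOR_RGB2HSV)
m=cv2.bitwise_not(cv2.inRange(hsv,(70,80,15),(95,255,255)))
m[:, :5]=0
cs,_=cv2.findContours(m,cv2.RETR_EXTERNAL,cv2.CHAIN_APPROX_NONE)
def rect(c,z):
    P=np.array([onz(f,u,v,z)[:2] for u,v in c],np.float32)*1000
    (cx,cy),(w,h),a=cv2.minAreaRect(P)
    b=cv2.boxPoints(((cx,cy),(w,h),a)); e=max((b[1]-b[0],b[2]-b[1]),key=np.linalg.norm)
    return 'xy %.0f %.0f size %.0f %.0f longdir %.1f'%(cx,cy,w,h,np.degrees(np.arctan2(e[1],e[0]))%180)
for n,pt in(('long',(110,97)),('square',(141,239)),('oval',(496,230))):
    for c in cs:
        if cv2.pointPolygonTest(c,pt,False)>0: print(n,rect(c[:,0],.008))
print('oblong left part, manual',rect(np.array([(394,288),(362,333),(402,352)]),.008))
print('case top',rect(np.array([(258,137),(396,170),(382,217),(247,189)]),.04))
print('vial',onz(f,319,206,.136)*1000,'tub',onz(f,262,311,.082)*1000)
print('block top (left,right edge dirs): ',rect(np.array([(300,183),(341,183),(341,220),(300,220)]),.122))
cv2.imwrite('pics/w1c.png',cv2.resize(im[130:240,240:410,::-1],None,fx=4,fy=4,interpolation=cv2.INTER_CUBIC))
E
```

```text
long xy 624 260 size 94 202 longdir 99.4
square xy 451 200 size 67 66 longdir 9.8
oval xy 618 -260 size 174 94 longdir 82.4
oblong left part, manual xy 422 -169 size 123 58 longdir 29.3
case top xy 621 -6 size 63 168 longdir 96.3
vial [619.82646698  -4.21510702 136.        ] tub [451.02497231  12.33032199  82.        ]
block top (left,right edge dirs):  xy 619 -6 size 36 38 longdir 108.7
```

View pics/w1c.png

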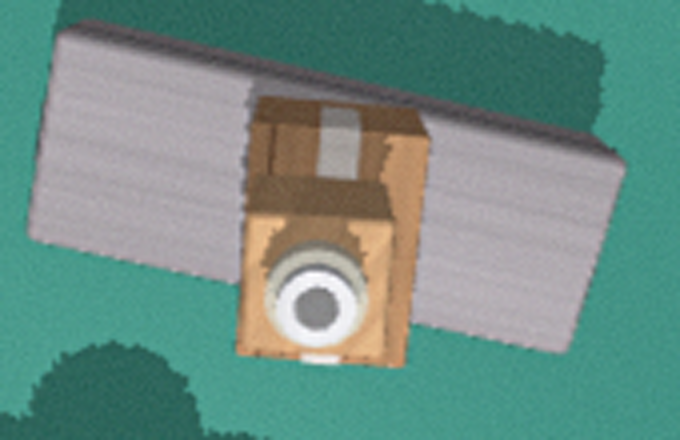

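Request:
{"name": "carry_out", "arguments": {
  "plan": [
    [[-1,-1,50,0,0,0,85],[0,0,50,0,0,0,85],[0,0,39,0,0,0,85],[0,0,0,0,0,0,85],[0,0,0,0,0,0,30]]
  ],
  "grip_force": 40
}}

```text
time: 2.58
ee_pos: [0.6217, -0.0052, 0.0943]
orientation: [0.987, 0.161, 0.001, 0.0]
force: [0.1, 0.4, 0.9]
width: 0.0692
gripper_force: 0.0
```

Request:
{"name": "carry_out", "arguments": {
  "plan": [
    [[0,0,0,0,0,0,20],[0,0,0,0,0,0,20],[0,0,0,0,0,0,20],[0,0,0,0,0,0,20],[0,0,0,0,0,0,20]]
  ]
}}

```text
time: 3.2
ee_pos: [0.6222, -0.0044, 0.0945]
orientation: [0.987, 0.162, 0.002, 0.001]
force: [-1.5, 0.1, 7.5]
width: 0.0338
gripper_force: 39.7
```

```bash
python3 - <<'E'
from h import *
s=([622,-4.5,94.5],18.6)
s=go([622,-4.5,154],start=s)
s=go([451,200,154],9.8,start=s,step=55)
go([451,200,16.5],start=s)
E
```

```text
1 rows: [[0.0, 0.0, -59.5, 0.0]]
5 rows: [[-19.4, -49.7, -0.0, 1.8], [-20.9, -49.1, -0.0, 1.8], [-22.4, -48.4, -0.0, 1.8], [-23.9, -47.7, -0.0, 1.8], [-25.3, -46.9, -0.0, 1.8]]
3 rows: [[0.0, 0.0, 45.8, 0.0], [0.0, 0.0, 45.8, 0.0], [0.0, 0.0, 45.8, 0.0]]
```

Request:
{"name": "carry_out", "arguments": {
  "plan": [
    [[0,0,-10,0,0,0,20],[0,0,-25,0,0,0,20],[0,0,-25,0,0,0,20]]
  ]
}}

```text
time: 3.58
ee_pos: [0.6206, -0.004, 0.1533]
orientation: [0.987, 0.162, -0.0, -0.0]
force: [0.1, -0.0, -0.5]
width: 0.0337
gripper_force: 39.0
```

Request:
{"name": "carry_out", "arguments": {
  "plan": [
    [[-19,-50,0,0,0,1.8,20],[-21,-49,0,0,0,1.8,20],[-22,-48,0,0,0,1.8,20],[-23,-47,0,0,0,1.8,20],[-25,-47,0,0,0,1.8,20]]
  ]
}}

```text
time: 4.2
ee_pos: [0.4508, 0.2015, 0.153]
orientation: [0.997, 0.083, 0.0, -0.0]
force: [0.6, 1.4, -0.3]
width: 0.0339
gripper_force: 39.1
```

Request:
{"name": "carry_out", "arguments": {
  "plan": [
    [[0,0,20,0,0,0,20],[0,0,40,0,0,0,20],[0,0,40,0,0,0,20],[0,0,0,0,0,0,20],[0,0,0,0,0,0,20]]
  ]
}}

```text
time: 4.82
ee_pos: [0.4529, 0.2006, 0.0538]
orientation: [0.996, 0.084, 0.001, -0.0]
force: [-0.5, 0.7, -0.7]
width: 0.0339
gripper_force: 39.3
```

```bash
python3 - <<'E'
from h import *
f=grab('side','s2.png');w=grab('wrist','w2.png')
i=f['frame'][150:330,170:400]; j=w['frame'][150:400,200:450]
cv2.imwrite('pics/v2.png',np.hstack([cv2.resize(i,(460,360)),cv2.resize(j,(340,360))])[:,:,::-1])
go([451,200,17],9.8)
E
```

```text
pose [453.6 200.6  54.4] yaw 9.6 tilt [0.2  0.04] t 4.92 q6 1.58
1 rows: [[-2.7, 0.2, 37.4, -0.2]]
```

View pics/v2.png

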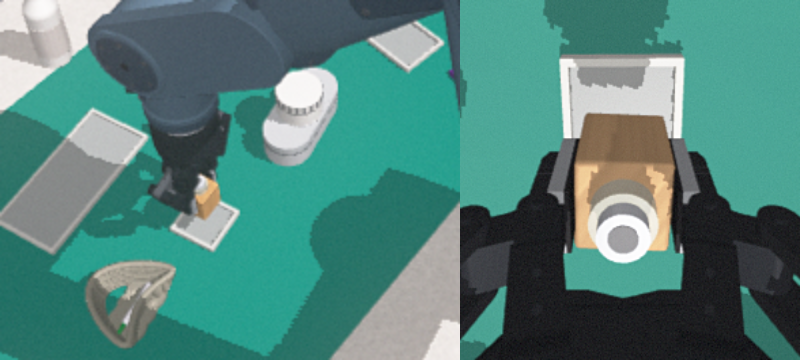

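The block is centred over the square tray (tray at (622,100) in the right half), so I lower it.

Request:
{"name": "carry_out", "arguments": {
  "plan": [
    [[-2.5,0,18,0,0,0,20],[0,0,13,0,0,0,20],[0,0,5,0,0,0,20],[0,0,2,0,0,0,20],[0,0,1,0,0,0,20]]
  ]
}}

```text
time: 5.55
ee_pos: [0.4497, 0.1999, 0.0154]
orientation: [0.996, 0.084, -0.0, 0.0]
force: [-11.8, -3.6, 31.3]
width: 0.0336
gripper_force: 42.5
```

Request:
{"name": "carry_out", "arguments": {
  "plan": [
    [[0,0,-1,0,0,0,20],[0,0,0,0,0,0,45],[0,0,0,0,0,0,55],[0,0,-15,0,0,0,55],[0,0,-50,0,0,0,60]]
  ]
}}

```text
time: 6.18
ee_pos: [0.4472, 0.1994, 0.0783]
orientation: [0.996, 0.084, -0.003, 0.0]
force: [-0.1, 0.5, 0.8]
width: 0.0601
gripper_force: 0.0
```

Request:
{"name": "carry_out", "arguments": {
  "plan": [
    [[0,0,-55,0,0,0,85],[0,0,-55,0,0,0,85],[0,0,0,0,0,0,85]]
  ]
}}

```text
time: 6.55
ee_pos: [0.4529, 0.2006, 0.1955]
orientation: [0.996, 0.084, 0.006, -0.001]
force: [0.6, 0.6, -0.6]
width: 0.0851
gripper_force: 0.0
```

```bash
python3 - <<'E'
from h import *
s=go([621,-6,190],10)
E
```

```text
pose [452.9 200.6 195.5] yaw 9.6 tilt [0.63 0.11] t 6.55 q6 1.58
5 rows: [[26.2, 46.4, 1.1, -0.1], [26.2, 46.4, 1.1, -0.1], [26.1, 46.4, 1.1, -0.1], [26.0, 46.5, 1.1, -0.1], [26.0, 46.5, 1.1, -0.1]]
```

Request:
{"name": "carry_out", "arguments": {
  "plan": [
    [[26,46.5,0,0,0,0,85],[26,46.5,0,0,0,0,85],[26,46.5,0,0,0,0,85],[26,46.5,0,0,0,0,85],[26,46.5,0,0,0,0,85]]
  ]
}}

```text
time: 7.18
ee_pos: [0.6168, -0.009, 0.1886]
orientation: [0.996, 0.084, -0.001, -0.0]
force: [0.2, -0.1, 0.3]
width: 0.0848
gripper_force: 0.0
```

Request:
{"name": "carry_out", "arguments": {
  "plan": [
    [[0,0,0,0,0,0,85],[0,0,0,0,0,0,85]]
  ]
}}

```text
time: 7.42
ee_pos: [0.6155, -0.0073, 0.1883]
orientation: [0.997, 0.083, -0.001, -0.001]
force: [1.0, 0.2, 0.1]
width: 0.0851
gripper_force: 0.0
```

```bash
python3 - <<'E'
from h import *
f=grab('wrist','w3.png');np.savez('pics/w3.npz',**f)
go([621,-6,190]); print(proj(f,(.451,.2,.057)))
E
```

```text
pose [615.4  -6.7 188.6] yaw 9.6 tilt [-0.11  0.04] t 7.47 q6 1.2
1 rows: [[5.7, 0.3, -1.4, 0.0]]
(np.float64(115.04657699386172), np.float64(300.24676394769045))
```

View pics/w3.png

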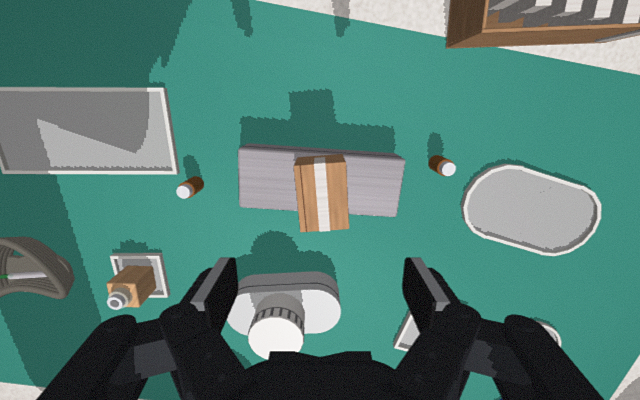

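The vial block stands inside the square tray (140,280). The carton is at (322,193) on the long case (321,181).

```bash
python3 - <<'E'
from h import *
f=dict(np.load('pics/w3.npz')); im=f['frame']
cv2.imwrite('pics/w3c.png',cv2.resize(im[140:245,225:415,::-1],None,fx=4,fy=4,interpolation=cv2.INTER_CUBIC))
E
```

```text
(no output)
```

View pics/w3c.png

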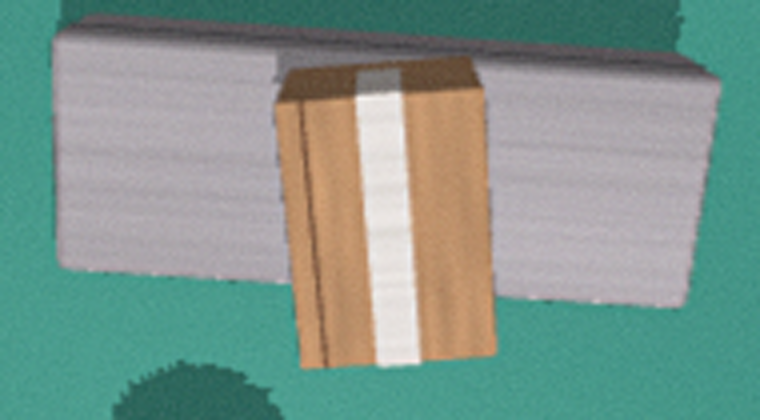

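The carton's top face has corners (277,102), (484,90), (496,353) and (302,368). The case top is at (57,38), (718,78), (685,305) and (60,268), in crop pixels.

```bash
python3 - <<'E'
from h import *
f=dict(np.load('pics/w3.npz')); im=f['frame']
def q(pts,z):
    P=np.array([onz(f,225+x/4,140+y/4,z)[:2] for x,y in pts])*1000
    e=[P[(i+1)%4]-P[i] for i in range(4)]
    print(P.mean(0).round(1),[(round(float(np.linalg.norm(v))),round(float(np.degrees(np.arctan2(v[1],v[0]))%180),1)) for v in e])
q([(277,102),(484,90),(496,353),(302,368)],.082)
q([(57,38),(718,78),(685,305),(60,268)],.04)
E
```

```text
[617.3  -8.8] [(45, 102.9), (62, 13.8), (46, 104.4), (63, 13.2)]
[618.8  -6.6] [(166, 96.1), (62, 6.6), (168, 96.0), (61, 5.2)]
```

Request:
{"name": "carry_out", "arguments": {
  "plan": [
    [[2,2,40,0,0,-4,85],[0,0,50,0,0,0,85],[0,0,35,0,0,0,85],[0,0,10,0,0,0,85],[0,0,0,0,0,0,50]]
  ],
  "grip_force": 40
}}

```text
time: 8.1
ee_pos: [0.6185, -0.0084, 0.0546]
orientation: [0.993, 0.119, -0.0, -0.0]
force: [-0.3, 0.3, 1.2]
width: 0.0693
gripper_force: 0.0
```

Request:
{"name": "carry_out", "arguments": {
  "plan": [
    [[0,0,0,0,0,0,30],[0,0,0,0,0,0,30],[0,0,0,0,0,0,30],[0,0,0,0,0,0,30]]
  ]
}}

```text
time: 8.6
ee_pos: [0.6204, -0.0094, 0.0566]
orientation: [0.993, 0.118, 0.002, 0.0]
force: [0.3, 0.9, 6.8]
width: 0.0457
gripper_force: 43.1
```

Request:
{"name": "carry_out", "arguments": {
  "plan": [
    [[0,0,-10,0,0,0,30],[0,0,-30,0,0,0,30],[0,0,-45,0,0,0,30],[0,0,-45,0,0,0,30],[0,0,0,0,0,0,30]]
  ]
}}

```text
time: 9.22
ee_pos: [0.6217, -0.0099, 0.19]
orientation: [0.993, 0.118, 0.004, 0.002]
force: [0.0, 0.0, -1.1]
width: 0.0455
gripper_force: 42.2
```

```bash
python3 - <<'E'
from h import *
go([435,-193,180])
f=grab('wrist','w4.png');np.savez('pics/w4.npz',**f)
a=grab('scene');im=a['frame']
# oblong tray in scene: grey-bright rim on mat
hsv=cv2.cvtColor(im,cv2.COLOR_RGB2HSV)
m=cv2.bitwise_not(cv2.inRange(hsv,(70,60,15),(95,255,255)))
cs,_=cv2.findContours(m[190:225,240:285],cv2.RETR_EXTERNAL,cv2.CHAIN_APPROX_NONE,offset=(240,190))
c=max(cs,key=cv2.contourArea)[:,0]
P=np.array([onz(a,u,v,.008)[:2] for u,v in c],np.float32)*1000
r=cv2.minAreaRect(P);print(r);b=cv2.boxPoints(r);print([(np.linalg.norm(b[i+1]-b[i]),np.degrees(np.arctan2(*(b[i+1]-b[i])[::-1]))) for i in(0,1)])
E
```

```text
pose [621.7  -9.9 190. ] yaw 13.6 tilt [ 0.53 -0.11] t 9.22 q6 1.13
5 rows: [[-44.9, 26.8, 2.0, 0.0], [-44.9, 26.8, 2.0, 0.0], [-44.9, 26.8, 2.0, 0.0], [-44.9, 26.8, 2.0, 0.0], [-44.9, 26.8, 2.0, 0.0]]
((435.10565185546875, -193.54733276367188), (76.46173095703125, 98.49899291992188), 82.17988586425781)
[(np.float32(98.49898), np.float32(-7.8201127)), (np.float32(76.46172), np.float32(82.17989))]
```

```bash
python3 - <<'E'
from h import *
go([437,-193,140],-7.8,step=52)
E
```

```text
pose [618.8  -9.3 184.9] yaw 13.6 tilt [ 0.05 -0.01] t 9.32 q6 1.13
6 rows: [[-36.6, 22.6, 7.5, 3.6], [-35.2, 24.9, 7.5, 3.6], [-33.6, 27.0, 7.5, 3.6], [-31.8, 29.0, 7.5, 3.6], [-29.9, 31.0, 7.5, 3.6], [-28.0, 32.8, 7.5, 3.6]]
```

Request:
{"name": "carry_out", "arguments": {
  "plan": [
    [[-36.5,22.5,0,0,0,3.6,30],[-35,25,0,0,0,3.6,30],[-33.5,27,0,0,0,3.6,30],[-32,29,10,0,0,3.6,30],[-30,31,15,0,0,3.6,30]]
  ]
}}

```text
time: 9.95
ee_pos: [0.4653, -0.1624, 0.1577]
orientation: [0.999, -0.039, -0.001, -0.0]
force: [0.7, -0.0, -0.6]
width: 0.045
gripper_force: 42.0
```

Request:
{"name": "carry_out", "arguments": {
  "plan": [
    [[-28,33,20,0,0,3.6,30],[0,0,40,0,0,0,30],[0,0,30,0,0,0,30],[0,0,20,0,0,0,30],[0,0,0,0,0,0,30]]
  ]
}}

```text
time: 10.58
ee_pos: [0.4343, -0.1911, 0.0465]
orientation: [0.998, -0.07, -0.003, -0.002]
force: [-0.0, -0.6, -1.3]
width: 0.0454
gripper_force: 42.2
```

```bash
python3 - <<'E'
from h import *
f=grab('wrist');np.savez('pics/w5.npz',**f)
cv2.imwrite('pics/w5.png',cv2.resize(f['frame'][150:400,180:460,::-1],None,fx=2,fy=2))
go([436,-193,21],-7.8)
E
```

```text
pose [ 435.4 -191.9   47.9] yaw -8.0 tilt [-0.19  0.14] t 10.62 q6 1.05
1 rows: [[0.8, 1.1, 26.9, -0.2]]
```

View pics/w5.png

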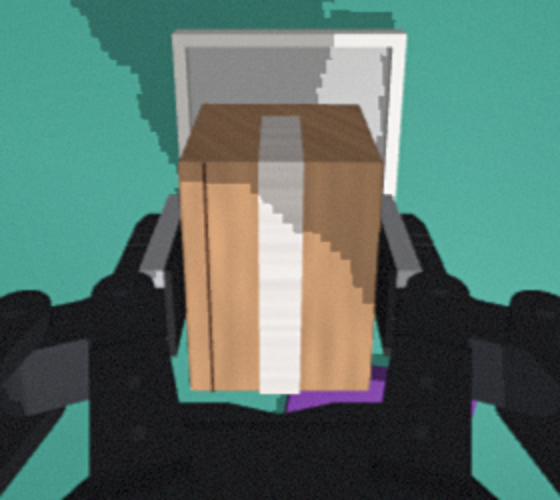

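```bash
python3 - <<'E'
from h import *
f=dict(np.load('pics/w5.npz'))
A=onz(f,320.5,202,.031)[:2]*1000;B=onz(f,324,173,.006)[:2]*1000
a=np.radians(-8);d=B-A
print(A,B,'tool x gap',d@[np.cos(a),np.sin(a)],'tool y',d@[np.sin(a),-np.cos(a)])
E
```

```text
[ 462.94771442 -194.83612279] [ 473.65746281 -198.58431372] tool x gap 11.127169208875847 tool y 2.2212049001632086
```

The carton's near-bottom edge sits 11 mm from the tray's inner end (10 expected) and 2 mm off sideways. I correct that and lower.

Request:
{"name": "carry_out", "arguments": {
  "plan": [
    [[1,2,14,0,0,0,30],[0,0,8,0,0,0,30],[0,0,4,0,0,0,30],[0,0,1.5,0,0,0,30],[0,0,0,0,0,0,30]]
  ]
}}

```text
time: 11.25
ee_pos: [0.4376, -0.195, 0.0219]
orientation: [0.998, -0.07, 0.0, 0.0]
force: [0.6, 0.6, -0.2]
width: 0.0451
gripper_force: 42.2
```

Request:
{"name": "carry_out", "arguments": {
  "plan": [
    [[0,0,1,0,0,0,30],[0,0,1,0,0,0,30],[0,0,0,0,0,0,30]]
  ]
}}

```text
time: 11.62
ee_pos: [0.4375, -0.195, 0.0198]
orientation: [0.998, -0.07, 0.0, -0.0]
force: [0.6, 0.3, 0.0]
width: 0.0455
gripper_force: 42.2
```

Request:
{"name": "carry_out", "arguments": {
  "plan": [
    [[0,0,0.8,0,0,0,30],[0,0,0.8,0,0,0,30],[0,0,0,0,0,0,30]]
  ]
}}

```text
time: 12.0
ee_pos: [0.4375, -0.195, 0.0196]
orientation: [0.998, -0.069, -0.0, -0.0]
force: [-7.0, 4.0, 17.3]
width: 0.0451
gripper_force: 44.3
```

Request:
{"name": "carry_out", "arguments": {
  "plan": [
    [[0,0,-0.5,0,0,0,50],[0,0,0,0,0,0,65],[0,0,0,0,0,0,75],[0,0,-20,0,0,0,75],[0,0,-50,0,0,0,85]]
  ]
}}

```text
time: 12.62
ee_pos: [0.4355, -0.1936, 0.0871]
orientation: [0.998, -0.07, -0.003, -0.002]
force: [1.4, -0.0, 1.2]
width: 0.085
gripper_force: 0.0
```

Request:
{"name": "carry_out", "arguments": {
  "plan": [
    [[0,0,-55,0,0,0,85],[0,0,-45,0,0,0,85],[0,0,0,0,0,0,85]]
  ]
}}

```text
time: 13.0
ee_pos: [0.4397, -0.1967, 0.1928]
orientation: [0.998, -0.07, 0.003, 0.002]
force: [0.3, -0.6, -0.4]
width: 0.085
gripper_force: 0.0
```

```bash
python3 - <<'E'
from h import *
go([451,12,190],0)
E
```

```text
pose [ 439.7 -196.7  192.8] yaw -8.0 tilt [ 0.38 -0.29] t 13.0 q6 1.04
4 rows: [[-4.5, -52.1, 0.7, -2.0], [-2.6, -52.2, 0.7, -2.0], [-0.8, -52.2, 0.7, -2.0], [1.0, -52.2, 0.7, -2.0]]
```

Request:
{"name": "carry_out", "arguments": {
  "plan": [
    [[-4.5,-52,0,0,0,-2,85],[-2.5,-52,0,0,0,-2,85],[-1,-52,0,0,0,-2,85],[1,-52,0,0,0,-2,85],[0,0,0,0,0,0,85]]
  ]
}}

```text
time: 13.62
ee_pos: [0.4475, 0.0161, 0.1872]
orientation: [1.0, 0.003, -0.001, -0.001]
force: [-0.4, -0.3, -1.2]
width: 0.0848
gripper_force: 0.0
```

Request:
{"name": "carry_out", "arguments": {
  "plan": [
    [[0,0,0,0,0,0,85]]
  ]
}}

```text
time: 13.75
ee_pos: [0.4481, 0.0128, 0.1878]
orientation: [1.0, 0.0, -0.001, 0.0]
force: [0.0, -1.2, 0.1]
width: 0.0853
gripper_force: 0.0
```

```bash
python3 - <<'E'
from h import *
f=grab('wrist','w6.png');np.savez('pics/w6.npz',**f)
go([451,12,60]); print(proj(f,(.451,.012,.082)))
E
```

```text
pose [448.3  12.2 188. ] yaw -0.0 tilt [-0.07 -0.01] t 13.8 q6 1.33
3 rows: [[0.9, 0.1, 42.7, 0.0], [0.9, 0.1, 42.7, 0.0], [0.9, 0.1, 42.7, 0.0]]
(np.float64(321.3149676378933), np.float64(197.13602683459575))
```

View pics/w6.png

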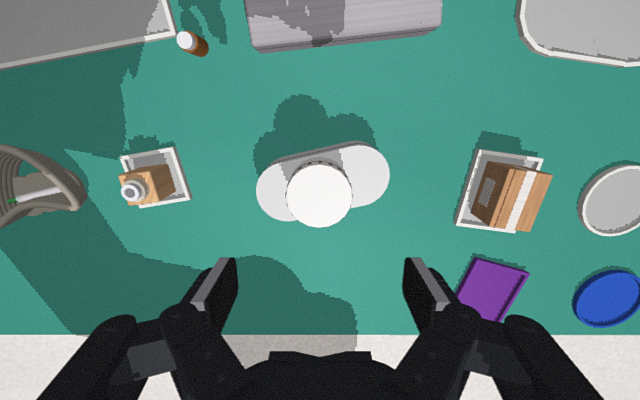

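The tub top is at (319,195) on the oval case (323,183). The carton sits inside the oblong tray (500,190) and the block in the square one.

Request:
{"name": "carry_out", "arguments": {
  "plan": [
    [[4,-1.5,40,0,0,0,85],[0,0,50,0,0,0,85],[0,0,35,0,0,0,85],[0,0,9,0,0,0,85],[0,0,0,0,0,0,50]]
  ],
  "grip_force": 40
}}

```text
time: 14.42
ee_pos: [0.4528, 0.0136, 0.0548]
orientation: [1.0, -0.001, -0.0, -0.0]
force: [-0.5, 0.2, 0.4]
width: 0.0691
gripper_force: 0.0
```

Request:
{"name": "carry_out", "arguments": {
  "plan": [
    [[0,0,0,0,0,0,45],[0,0,0,0,0,0,45],[0,0,0,0,0,0,45],[0,0,0,0,0,0,45]]
  ]
}}

```text
time: 14.92
ee_pos: [0.454, 0.014, 0.0562]
orientation: [1.0, 0.0, 0.001, 0.001]
force: [-1.3, -0.5, 6.9]
width: 0.0587
gripper_force: 43.9
```

Request:
{"name": "carry_out", "arguments": {
  "plan": [
    [[0,0,-10,0,0,0,45],[0,0,-30,0,0,0,45],[0,0,-45,0,0,0,45],[0,0,-25,0,0,0,45],[0,0,0,0,0,0,45]]
  ]
}}

```text
time: 15.55
ee_pos: [0.4541, 0.0143, 0.1671]
orientation: [1.0, 0.0, 0.002, 0.001]
force: [0.4, -0.8, -1.3]
width: 0.0588
gripper_force: 43.4
```

```bash
python3 - <<'E'
from h import *
f=dict(np.load('pics/w6.npz'))
print('tub',onz(f,319,195,.082)*1000)
im=f['frame'];hsv=cv2.cvtColor(im,cv2.COLOR_RGB2HSV)
m=cv2.bitwise_not(cv2.inRange(hsv,(70,60,15),(95,255,255)))
cs,_=cv2.findContours(m,cv2.RETR_EXTERNAL,cv2.CHAIN_APPROX_NONE)
for c in cs:
    if cv2.pointPolygonTest(c,(620,200),False)>0:
        P=np.array([onz(f,u,v,.008)[:2] for u,v in c[:,0] if u<630],np.float32)*1000
        A=np.c_[2*P,np.ones(len(P))];s=np.linalg.lstsq(A,(P**2).sum(1),rcond=None)[0]
        print('round tray',s[:2],'diam',2*np.sqrt(s[2]+s[:2]@s[:2]))
go([422,-339,150],-20,step=55)
E
```

```text
tub [453.01277283  14.08056561  82.        ]
round tray [ 422.53707406 -335.24690374] diam 89.2687433253058
pose [454.1  14.3 167.1] yaw 0.0 tilt [ 0.29 -0.06] t 15.55 q6 1.34
7 rows: [[-4.6, 50.5, 2.4, 2.9], [-2.1, 50.6, 2.4, 2.9], [0.4, 50.7, 2.4, 2.9], [3.0, 50.6, 2.4, 2.9], [5.5, 50.4, 2.4, 2.9], [8.0, 50.0, 2.4, 2.9], [10.5, 49.6, 2.4, 2.9]]
```

Request:
{"name": "carry_out", "arguments": {
  "plan": [
    [[-4.5,50,0,0,0,0,45],[-4.5,50,0,0,0,0,45],[-4.5,50,0,0,0,0,45],[-4.5,50,0,0,0,0,45],[-4.5,50,0,0,0,0,45]]
  ]
}}

```text
time: 16.18
ee_pos: [0.429, -0.2363, 0.1631]
orientation: [1.0, 0.0, -0.001, -0.001]
force: [0.7, -0.8, -1.4]
width: 0.0591
gripper_force: 43.5
```

Request:
{"name": "carry_out", "arguments": {
  "plan": [
    [[-4.5,50,0,0,0,0,45],[-4.5,51,0,0,0,0,45],[0,0,40,0,0,0,45],[0,0,45,0,0,0,45],[0,0,30,0,0,0,45]]
  ]
}}

```text
time: 16.8
ee_pos: [0.4193, -0.3346, 0.0458]
orientation: [1.0, -0.0, -0.002, -0.002]
force: [-0.0, 1.4, -0.9]
width: 0.0587
gripper_force: 43.7
```

Request:
{"name": "carry_out", "arguments": {
  "plan": [
    [[0,0,0,0,0,0,45]]
  ]
}}

```text
time: 16.92
ee_pos: [0.4188, -0.3336, 0.0458]
orientation: [1.0, 0.0, -0.003, -0.003]
force: [-0.6, -0.4, -0.8]
width: 0.0588
gripper_force: 43.6
```

```bash
python3 - <<'E'
from h import *
f=grab('wrist');np.savez('pics/w7.npz',**f)
cv2.imwrite('pics/w7.png',cv2.resize(f['frame'][150:400,180:460,::-1],None,fx=2,fy=2))
go([423,-337,20])
E
```

```text
pose [ 420.1 -335.1   48. ] yaw 0.0 tilt [-0.16  0.2 ] t 16.98 q6 0.68
1 rows: [[2.9, 1.9, 28.0, 0.0]]
```

View pics/w7.png

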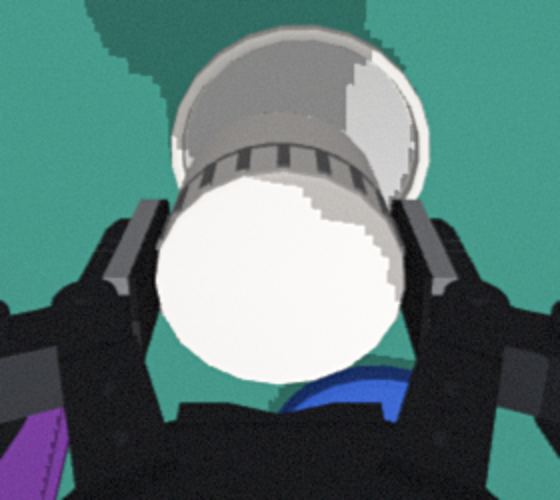

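```bash
python3 - <<'E'
from h import *
f=dict(np.load('pics/w7.npz'))
L=onz(f,180+172/2,150+140/2,.008);R=onz(f,180+430/2,150+140/2,.008);F=onz(f,180+302/2,150+27/2,.008)
B=onz(f,180+283/2,150+113/2,.032)
print(L*1000,R*1000,'centre y',(L+R)[1]*500,'centre x',F[0]*1000-44,'tub c',B[0]*1000-30,B[1]*1000)
E
```

```text
[ 427.20193387 -296.62905263    8.        ] [ 427.4125443  -383.20652498    8.        ] centre y -339.9177888029338 centre x 421.6921053631657 tub c 415.64922575922384 -333.9646311049325
```

The tray's centre is at about (422,-340) and the tub's at about (417,-335), so I shift by (+4,-5) mm and lower.

Request:
{"name": "carry_out", "arguments": {
  "plan": [
    [[4,5,12,0,0,0,45],[0,0,8,0,0,0,45],[0,0,4,0,0,0,45],[0,0,2,0,0,0,45],[0,0,1,0,0,0,45]]
  ]
}}

```text
time: 17.6
ee_pos: [0.4252, -0.3415, 0.0228]
orientation: [1.0, 0.0, 0.0, 0.0]
force: [-0.3, 0.3, -1.8]
width: 0.0583
gripper_force: 43.6
```

Request:
{"name": "carry_out", "arguments": {
  "plan": [
    [[0,0,0.8,0,0,0,45],[0,0,0.6,0,0,0,45],[0,0,0,0,0,0,45]]
  ]
}}

```text
time: 17.98
ee_pos: [0.4252, -0.3416, 0.0214]
orientation: [1.0, 0.0, 0.0, 0.0]
force: [0.6, -0.3, -0.9]
width: 0.0588
gripper_force: 43.6
```

Request:
{"name": "carry_out", "arguments": {
  "plan": [
    [[0,0,1,0,0,0,45],[0,0,0.8,0,0,0,45],[0,0,0.4,0,0,0,45],[0,0,0,0,0,0,45]]
  ]
}}

```text
time: 18.48
ee_pos: [0.4251, -0.3415, 0.0192]
orientation: [1.0, 0.0, -0.0, -0.0]
force: [-1.2, 0.4, 1.7]
width: 0.059
gripper_force: 44.0
```

Request:
{"name": "carry_out", "arguments": {
  "plan": [
    [[0,0,0,0,0,0,70],[0,0,0,0,0,0,80],[0,0,0,0,0,0,85],[0,0,-20,0,0,0,85],[0,0,-50,0,0,0,85]]
  ]
}}

```text
time: 19.1
ee_pos: [0.4236, -0.3397, 0.0874]
orientation: [1.0, -0.0, -0.002, -0.002]
force: [-0.0, -0.8, 0.2]
width: 0.0848
gripper_force: 0.0
```

Request:
{"name": "carry_out", "arguments": {
  "plan": [
    [[4,-45,-50,0,0,0,85],[4,-50,-50,0,0,0,85],[4,-50,0,0,0,0,85],[4,-50,0,0,0,0,85],[4,-50,0,0,0,0,85]]
  ]
}}

```text
time: 19.73
ee_pos: [0.4444, -0.1042, 0.1799]
orientation: [1.0, -0.0, 0.0, 0.0]
force: [0.1, -0.1, 0.4]
width: 0.0849
gripper_force: 0.0
```

Request:
{"name": "carry_out", "arguments": {
  "plan": [
    [[4,-50,0,0,0,0,85],[4,-50,0,0,0,0,85],[0,0,0,0,0,0,85],[0,0,0,0,0,0,85]]
  ]
}}

```text
time: 20.23
ee_pos: [0.4525, -0.0059, 0.1797]
orientation: [1.0, 0.001, 0.0, 0.0]
force: [0.4, -0.6, -0.3]
width: 0.085
gripper_force: 0.0
```

```bash
python3 - <<'E'
from h import *
f=grab('wrist','w8.png');np.savez('pics/w8.npz',**f)
go([451,12,60])
im=f['frame'];hsv=cv2.cvtColor(im,cv2.COLOR_RGB2HSV)
m=cv2.inRange(hsv,(0,0,165),(180,40,255)); m[260:]=0
u,v=proj(f,(.451,.012,.04));print(u,v)
cs,_=cv2.findContours(m,cv2.RETR_EXTERNAL,cv2.CHAIN_APPROX_NONE)
for c in cs:
    if cv2.contourArea(c)>500:
        P=np.array([onz(f,a,b,.04)[:2] for a,b in c[:,0]],np.float32)*1000
        r=cv2.minAreaRect(P); print(cv2.boundingRect(c),[np.round(t,1) for t in r])
E
```

```text
pose [452.5  -6.5 179.6] yaw -0.0 tilt [ 0.01 -0.03] t 20.27 q6 1.29
3 rows: [[-0.5, -6.2, 39.9, 0.0], [-0.5, -6.2, 39.9, 0.0], [-0.5, -6.2, 39.9, 0.0]]
302.6216614663698 191.1188222143703
(615, 196, 25, 50) [array([ 415. , -329.3]), array([58., 24.]), np.float64(19.4)]
(571, 172, 69, 71) [array([ 433.3, -294.7]), array([56. , 77.4]), np.float64(86.0)]
(442, 155, 89, 85) [array([ 442.8, -173.9]), array([66.7, 83. ]), np.float64(82.1)]
(98, 152, 74, 62) [array([458.5, 180.4]), array([55.8, 56.1]), np.float64(10.0)]
(236, 151, 136, 77) [array([451.4,  11.5]), array([ 64.1, 139.7]), np.float64(13.1)]
(226, 18, 83, 31) [array([592.5,  39.7]), array([22.8, 69.8]), np.float64(0.0)]
(504, 0, 136, 71) [array([ 590.3, -224.2]), array([ 53.4, 127.7]), np.float64(0.0)]
(346, 0, 76, 37) [array([603.7, -59.7]), array([26.5, 64.1]), np.float64(0.0)]
(125, 0, 43, 53) [array([593.3, 139.9]), array([33.7, 35.6]), np.float64(59.9)]
```

View pics/w8.png

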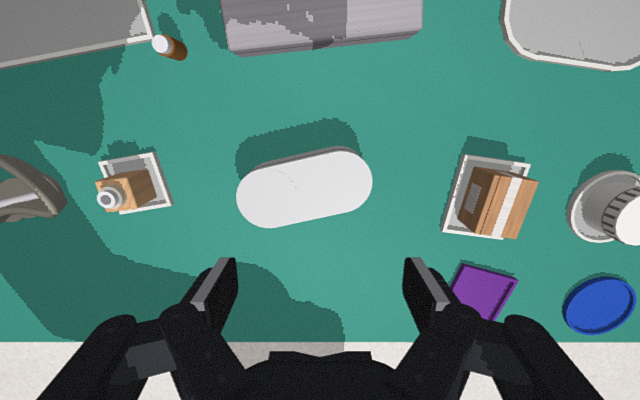

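The oval case alone is at (304,188). It measures 64×140 mm, centre (451,11.5), long axis 103°. The tub stands in the round tray (605,210) and the carton in the oblong one. I turn the tool +103° and grasp across the width.

Request:
{"name": "carry_out", "arguments": {
  "plan": [
    [[-1,-18,0,0,0,-10.3,85],[0,0,0,0,0,-10.3,85],[0,0,0,0,0,-10.3,85],[0,0,0,0,0,-10.3,85],[0,0,0,0,0,-10.3,85]]
  ]
}}

```text
time: 20.9
ee_pos: [0.4515, 0.0107, 0.1796]
orientation: [0.9, 0.436, -0.0, 0.0]
force: [0.5, -0.1, -0.5]
width: 0.0848
gripper_force: 0.0
```

Request:
{"name": "carry_out", "arguments": {
  "plan": [
    [[0,0,0,0,0,-10.3,85],[0,0,0,0,0,-10.3,85],[0,0,20,0,0,-10.3,85],[0,0,30,0,0,-10.3,85],[0,0,30,0,0,-10.3,85]]
  ]
}}

```text
time: 21.52
ee_pos: [0.4518, 0.0106, 0.099]
orientation: [0.621, 0.784, 0.0, 0.0]
force: [-0.4, 0.0, -0.3]
width: 0.0853
gripper_force: 0.0
```

Request:
{"name": "carry_out", "arguments": {
  "plan": [
    [[0,0,0,0,0,0,85],[0,0,0,0,0,0,85]]
  ]
}}

```text
time: 21.78
ee_pos: [0.4521, 0.0114, 0.1005]
orientation: [0.624, 0.781, 0.0, 0.0]
force: [-0.5, 0.3, 0.6]
width: 0.0847
gripper_force: 0.0
```

```bash
python3 - <<'E'
from h import *
go([451.4,11.5,14],103)
E
```

```text
pose [452.1  11.4 100.5] yaw 102.7 tilt [ 0.06 -0.02] t 21.77 q6 -0.46
2 rows: [[0.1, -0.3, 43.3, -0.1], [0.1, -0.3, 43.3, -0.1]]
```

Request:
{"name": "carry_out", "arguments": {
  "plan": [
    [[0,0,45,0,0,0,85],[0,0,30,0,0,0,85],[0,0,12,0,0,0,85],[0,0,0,0,0,0,60],[0,0,0,0,0,0,50]]
  ],
  "grip_force": 80
}}

```text
time: 22.4
ee_pos: [0.453, 0.0119, 0.0143]
orientation: [0.623, 0.782, 0.001, 0.001]
force: [0.5, -0.5, -2.1]
width: 0.0623
gripper_force: 87.4
```

Request:
{"name": "carry_out", "arguments": {
  "plan": [
    [[0,0,0,0,0,0,50],[0,0,0,0,0,0,50],[0,0,0,0,0,0,50]]
  ]
}}

```text
time: 22.78
ee_pos: [0.4528, 0.012, 0.0141]
orientation: [0.623, 0.783, 0.001, 0.001]
force: [-0.5, 0.4, 8.0]
width: 0.0625
gripper_force: 88.6
```

Request:
{"name": "carry_out", "arguments": {
  "plan": [
    [[0,0,-10,0,0,0,50],[0,0,-30,0,0,0,50],[0,0,-40,0,0,0,50],[0,0,-30,0,0,0,50],[0,0,0,0,0,0,50]]
  ]
}}

```text
time: 23.4
ee_pos: [0.4532, 0.012, 0.1252]
orientation: [0.622, 0.783, 0.001, 0.003]
force: [0.4, -0.2, -3.3]
width: 0.0623
gripper_force: 88.5
```

```bash
python3 - <<'E'
from h import *
go([618,-261,123],82.4,step=50)
E
```

```text
pose [453.2  12.  125.2] yaw 103.0 tilt [ 0.32 -0.07] t 23.4 q6 -0.46
7 rows: [[-43.3, 14.2, 0.3, 2.9], [-42.5, 16.4, 0.3, 2.9], [-41.6, 18.5, 0.3, 2.9], [-40.6, 20.6, 0.3, 2.9], [-39.5, 22.7, 0.3, 2.9], [-38.3, 24.7, 0.3, 2.9], [-37.0, 26.6, 0.3, 2.9]]
```

Request:
{"name": "carry_out", "arguments": {
  "plan": [
    [[-43.5,14,0,0,0,2.9,50],[-42.5,16.5,0,0,0,2.9,50],[-41.5,18.5,0,0,0,2.9,50],[-40.5,20.5,0,0,0,2.9,50],[-39.5,22.5,0,0,0,2.9,50]]
  ]
}}

```text
time: 24.02
ee_pos: [0.5685, -0.1831, 0.1203]
orientation: [0.717, 0.697, -0.0, -0.002]
force: [0.3, 0.3, -2.6]
width: 0.0629
gripper_force: 88.3
```

Request:
{"name": "carry_out", "arguments": {
  "plan": [
    [[-38.5,24.5,0,0,0,2.9,50],[-37,26.5,0,0,0,2.9,50],[0,0,40,0,0,0,50],[0,0,40,0,0,0,50],[0,0,0,0,0,0,50]]
  ]
}}

```text
time: 24.65
ee_pos: [0.6117, -0.2579, 0.0362]
orientation: [0.751, 0.661, -0.002, -0.006]
force: [-1.1, -0.1, -2.8]
width: 0.0624
gripper_force: 88.6
```

```bash
python3 - <<'E'
from h import *
f=grab('wrist','w9.png');np.savez('pics/w9.npz',**f)
cv2.imwrite('pics/w9c.png',f['frame'][:,80:560,::-1])
go([618,-261,18],82.4)
E
```

```text
pose [ 613.8 -259.1   39.4] yaw 82.7 tilt [-0.32  0.21] t 24.7 q6 -0.45
1 rows: [[-1.4, 4.4, 21.4, 0.3]]
```

View pics/w9c.png

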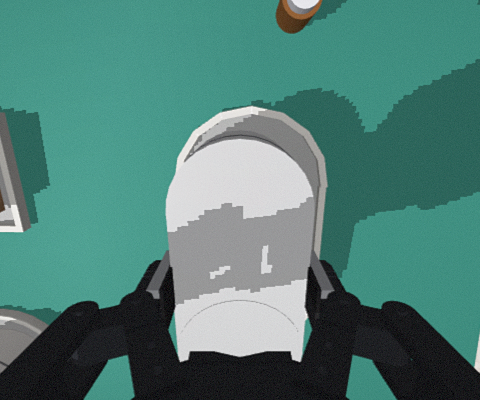

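```bash
python3 - <<'E'
from h import *
f=dict(np.load('pics/w9.npz'))
a=np.radians(82.5);X=np.array([np.cos(a),np.sin(a)]);Y=np.array([np.sin(a),-np.cos(a)]);o=np.array([613.8,-259.1])
def q(u,v,z): p=onz(f,u,v,z)[:2]*1000-o; return (p@X).round(1),(p@Y).round(1)
print('tray tip',q(333,107,.008),'tray right',q(407,190,.008),'left',q(258,185,.008))
print('case tip',q(320,138,.065),'r',q(394,205,.065),'l',q(247,205,.065))
E
```

```text
tray tip (np.float64(81.9), np.float64(5.4)) tray right (np.float64(33.8), np.float64(51.4)) left (np.float64(36.4), np.float64(-39.8))
case tip (np.float64(70.7), np.float64(-1.3)) r (np.float64(43.5), np.float64(29.6)) l (np.float64(43.0), np.float64(-31.7))
```

The tray is about (-2.5,+6) mm in tool axes from the case, so I correct and lower.

Request:
{"name": "carry_out", "arguments": {
  "plan": [
    [[-2,4.5,6,0,0,0,50],[0,0,6,0,0,0,50],[0,0,4,0,0,0,50],[0,0,1,0,0,0,50],[0,0,0,0,0,0,50]]
  ]
}}

```text
time: 25.32
ee_pos: [0.6203, -0.263, 0.0257]
orientation: [0.751, 0.661, 0.0, 0.0]
force: [0.7, 1.3, -2.0]
width: 0.0622
gripper_force: 88.8
```

```bash
python3 - <<'E'
from h import *
go([618,-261,18],82.4)
E
```

```text
pose [ 620.3 -263.    25.7] yaw 82.7 tilt [ 0.01 -0.  ] t 25.32 q6 -0.45
1 rows: [[1.7, -2.6, 7.7, 0.3]]
```

Request:
{"name": "carry_out", "arguments": {
  "plan": [
    [[0,0,4,0,0,0,50],[0,0,2,0,0,0,50],[0,0,1,0,0,0,50],[0,0,1,0,0,0,50],[0,0,0,0,0,0,50]]
  ]
}}

```text
time: 25.95
ee_pos: [0.6203, -0.263, 0.0175]
orientation: [0.751, 0.661, -0.0, -0.0]
force: [-1.2, -0.1, -2.4]
width: 0.0621
gripper_force: 88.8
```

Request:
{"name": "carry_out", "arguments": {
  "plan": [
    [[0,0,0.5,0,0,0,50],[0,0,0.4,0,0,0,50],[0,0,0,0,0,0,50]]
  ]
}}

```text
time: 26.32
ee_pos: [0.6204, -0.2631, 0.0171]
orientation: [0.751, 0.661, 0.0, 0.0]
force: [-2.4, 1.5, 1.7]
width: 0.0624
gripper_force: 89.3
```

Request:
{"name": "carry_out", "arguments": {
  "plan": [
    [[0,0,0,0,0,0,75],[0,0,0,0,0,0,85],[0,0,0,0,0,0,85],[0,0,-20,0,0,0,85],[0,0,-50,0,0,0,85]]
  ]
}}

```text
time: 26.95
ee_pos: [0.6185, -0.262, 0.0855]
orientation: [0.751, 0.661, -0.001, -0.003]
force: [0.2, -0.1, 0.6]
width: 0.0853
gripper_force: 0.0
```

Request:
{"name": "carry_out", "arguments": {
  "plan": [
    [[0,0,-45,0,0,0,85],[0,0,-45,0,0,0,85],[0,0,0,0,0,0,85]]
  ]
}}

```text
time: 27.32
ee_pos: [0.6233, -0.2649, 0.1842]
orientation: [0.751, 0.661, 0.002, 0.006]
force: [0.3, 0.5, -0.1]
width: 0.0848
gripper_force: 0.0
```

```bash
python3 - <<'E'
from h import *
go([620,-20,180],96)
E
```

```text
pose [ 623.3 -264.9  184.2] yaw 82.7 tilt [ 0.55 -0.36] t 27.32 q6 -0.45
5 rows: [[48.5, -6.9, 0.8, -2.7], [48.8, -4.6, 0.8, -2.7], [48.9, -2.3, 0.8, -2.7], [49.0, -0.1, 0.8, -2.7], [48.9, 2.2, 0.8, -2.7]]
```

Request:
{"name": "carry_out", "arguments": {
  "plan": [
    [[48.5,-7,0,0,0,-2.7,85],[49,-4.5,0,0,0,-2.7,85],[49,-2.5,0,0,0,-2.7,85],[49,0,0,0,0,-2.7,85],[49,2,0,0,0,-2.7,85]]
  ]
}}

```text
time: 27.95
ee_pos: [0.6159, -0.0162, 0.1769]
orientation: [0.667, 0.745, 0.0, -0.0]
force: [0.2, 0.5, -0.3]
width: 0.0852
gripper_force: 0.0
```

Request:
{"name": "carry_out", "arguments": {
  "plan": [
    [[0,0,0,0,0,0,85],[0,0,0,0,0,0,85],[0,0,0,0,0,0,85]]
  ]
}}

```text
time: 28.32
ee_pos: [0.6164, -0.0191, 0.1767]
orientation: [0.668, 0.744, -0.0, 0.0]
force: [-0.5, 0.2, 0.4]
width: 0.0849
gripper_force: 0.0
```

```bash
python3 - <<'E'
from h import *
f=grab('wrist','w10.png');np.savez('pics/w10.npz',**f)
a=grab('scene','a10.png')
i=cv2.resize(f['frame'],(480,300)); j=cv2.resize(a['frame'][160:290,180:300],(300,300))
cv2.imwrite('pics/v10.png',np.hstack([i,j])[:,:,::-1])
go([620,-6.5,14],96)
hsv=cv2.cvtColor(f['frame'],cv2.COLOR_RGB2HSV)
m=cv2.bitwise_not(cv2.inRange(hsv,(70,60,15),(95,255,255)))
print(proj(f,(.62,-.0065,.04)))
for z in(.04,):
  m2=cv2.inRange(hsv,(0,0,90),(180,60,255)); cs,_=cv2.findContours(m2,cv2.RETR_EXTERNAL,cv2.CHAIN_APPROX_NONE)
  for c in cs:
    if cv2.contourArea(c)>1500:
        P=np.array([onz(f,a_,b,z)[:2] for a_,b in c[:,0]],np.float32)*1000
        print(cv2.boundingRect(c),[np.round(t,1) for t in cv2.minAreaRect(P)])
E
```

```text
pose [616.4 -19.1 176.6] yaw 96.1 tilt [-0.   -0.01] t 28.43 q6 -0.33
3 rows: [[4.0, 1.6, 54.2, 0.0], [4.0, 1.6, 54.2, 0.0], [4.0, 1.6, 54.2, 0.0]]
(np.float64(324.0057822826871), np.float64(178.69808794517635))
(266, 299, 77, 61) [array([ 613.9, -192.4]), array([96.6, 85.3]), np.float64(10.2)]
(0, 294, 31, 106) [array([ 266.4, -268.4]), array([173.2,  37.4]), np.float64(76.8)]
(289, 86, 71, 168) [array([618.9,  -5.2]), array([ 63.7, 168.1]), np.float64(5.7)]
(443, 0, 197, 366) [array([859. , -20.6]), array([201.8, 383.6]), np.float64(0.9)]
```

View pics/v10.png

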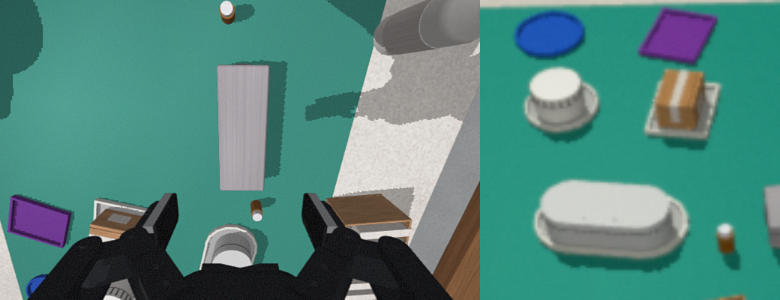

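The oval case, tub and carton sit inside their trays. The long case is at (242,128), centre (619,-5.5), yaw 96°. I grasp it.

Request:
{"name": "carry_out", "arguments": {
  "plan": [
    [[13.5,4,40,0,0,0,85],[0,0,45,0,0,0,85],[0,0,45,0,0,0,85],[0,0,22,0,0,0,85],[0,0,9,0,0,0,85]]
  ],
  "grip_force": 100
}}

```text
time: 29.05
ee_pos: [0.6178, -0.0046, 0.0138]
orientation: [0.668, 0.744, -0.001, -0.001]
force: [0.4, 0.6, 0.4]
width: 0.0853
gripper_force: 0.0
```

Request:
{"name": "carry_out", "arguments": {
  "plan": [
    [[0,0,0,0,0,0,60],[0,0,0,0,0,0,50],[0,0,0,0,0,0,50],[0,0,0,0,0,0,50],[0,0,0,0,0,0,50]]
  ]
}}

```text
time: 29.68
ee_pos: [0.62, -0.0043, 0.0171]
orientation: [0.668, 0.744, 0.001, 0.001]
force: [-1.0, -0.9, 6.3]
width: 0.0615
gripper_force: 112.1
```

Request:
{"name": "carry_out", "arguments": {
  "plan": [
    [[0,0,-10,0,0,0,50],[0,0,-30,0,0,0,50],[0,0,-40,0,0,0,50],[0,0,0,0,0,0,50],[0,0,0,0,0,0,50]]
  ]
}}

```text
time: 30.3
ee_pos: [0.6179, -0.0037, 0.0946]
orientation: [0.668, 0.744, -0.0, -0.001]
force: [0.3, 0.0, -4.4]
width: 0.0616
gripper_force: 111.3
```

```bash
python3 - <<'E'
from h import *
go([624,260,94],99.4,step=50)
E
```

```text
pose [617.9  -3.7  94.6] yaw 96.2 tilt [-0.11  0.02] t 30.3 q6 -0.31
6 rows: [[43.6, 5.8, 0.1, -0.5], [43.5, 6.2, 0.1, -0.5], [43.5, 6.6, 0.1, -0.5], [43.4, 7.0, 0.1, -0.5], [43.3, 7.4, 0.1, -0.5], [43.3, 7.8, 0.1, -0.5]]
```

Request:
{"name": "carry_out", "arguments": {
  "plan": [
    [[43.5,6,0,0,0,-0.5,50],[43.5,6,0,0,0,-0.5,50],[43.5,6.5,0,0,0,-0.5,50],[43.5,7,0,0,0,-0.5,50],[43.5,7.5,0,0,0,-0.5,50]]
  ]
}}

```text
time: 30.92
ee_pos: [0.6224, 0.2171, 0.0928]
orientation: [0.651, 0.759, -0.002, -0.001]
force: [1.2, -0.6, -3.4]
width: 0.0612
gripper_force: 111.0
```

Request:
{"name": "carry_out", "arguments": {
  "plan": [
    [[43.5,8,0,0,0,-0.5,50],[0,0,30,0,0,0,50],[0,0,20,0,0,0,50],[0,0,0,0,0,0,50],[0,0,0,0,0,0,50]]
  ]
}}

```text
time: 31.55
ee_pos: [0.626, 0.2595, 0.0458]
orientation: [0.648, 0.761, -0.0, -0.0]
force: [0.4, 0.1, -2.9]
width: 0.0618
gripper_force: 110.8
```

```bash
python3 - <<'E'
from h import *
f=grab('wrist','w11.png');np.savez('pics/w11.npz',**f)
cv2.imwrite('pics/w11c.png',f['frame'][:,80:560,::-1])
go([624,260,20],99.4)
E
```

```text
pose [626.6 259.7  46.6] yaw 99.2 tilt [0.08 0.02] t 31.6 q6 0.06
1 rows: [[0.7, -2.5, 26.6, -0.2]]
```

View pics/w11c.png

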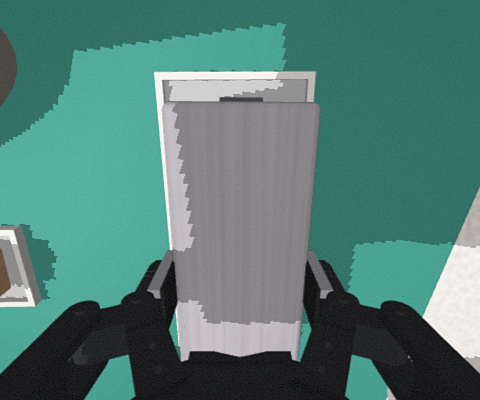

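```bash
python3 - <<'E'
from h import *
f=dict(np.load('pics/w11.npz'))
a=np.radians(99.2);X=np.array([np.cos(a),np.sin(a)]);Y=np.array([np.sin(a),-np.cos(a)]);o=np.array([626.6,259.7])
def q(u,v,z): p=onz(f,u,v,z)[:2]*1000-o; return (p@X).round(1),(p@Y).round(1)
print('tray',q(235,73,.008),q(396,72,.008),'case',q(244,104,.07),q(399,106,.07))
E
```

```text
tray (np.float64(99.0), np.float64(-48.1)) (np.float64(99.3), np.float64(43.9)) case (np.float64(82.1), np.float64(-29.0)) (np.float64(81.3), np.float64(31.2))
```

Relative to the case, the tray centre is at (+3,-3) mm. I correct and lower.

Request:
{"name": "carry_out", "arguments": {
  "plan": [
    [[2,-3,10,0,0,0,50],[0,0,8,0,0,0,50],[0,0,4,0,0,0,50],[0,0,2,0,0,0,50],[0,0,0,0,0,0,50]]
  ]
}}

```text
time: 32.22
ee_pos: [0.6224, 0.2617, 0.0216]
orientation: [0.648, 0.762, -0.0, -0.0]
force: [-0.3, -0.4, -3.0]
width: 0.0623
gripper_force: 111.0
```

Request:
{"name": "carry_out", "arguments": {
  "plan": [
    [[0,0,1,0,0,0,50],[0,0,0.5,0,0,0,50],[0,0,0,0,0,0,50]]
  ]
}}

```text
time: 32.6
ee_pos: [0.6224, 0.2617, 0.0203]
orientation: [0.648, 0.762, 0.0, 0.0]
force: [-0.2, 0.1, -4.0]
width: 0.0617
gripper_force: 111.0
```

Request:
{"name": "carry_out", "arguments": {
  "plan": [
    [[0,0,0.6,0,0,0,50],[0,0,0.5,0,0,0,50],[0,0,0,0,0,0,50]]
  ]
}}

```text
time: 32.98
ee_pos: [0.6225, 0.2618, 0.0201]
orientation: [0.648, 0.762, 0.0, 0.0]
force: [-5.1, -1.9, 5.7]
width: 0.0616
gripper_force: 112.2
```

Contact is made, so I release and retreat.

Request:
{"name": "carry_out", "arguments": {
  "plan": [
    [[0,0,0,0,0,0,75],[0,0,0,0,0,0,85],[0,0,0,0,0,0,85],[0,0,-20,0,0,0,85],[0,0,-50,0,0,0,85]]
  ]
}}

```text
time: 33.6
ee_pos: [0.6204, 0.2612, 0.0879]
orientation: [0.648, 0.762, -0.002, -0.002]
force: [1.5, 0.4, 0.6]
width: 0.0851
gripper_force: 0.0
```

Request:
{"name": "carry_out", "arguments": {
  "plan": [
    [[0,0,-50,0,0,0,85],[0,0,-50,0,0,0,85],[-40,0,-20,0,0,0,85],[-40,0,0,0,0,0,85],[0,0,0,0,0,0,85]]
  ]
}}

```text
time: 34.22
ee_pos: [0.6362, 0.1801, 0.2113]
orientation: [0.649, 0.76, 0.001, 0.001]
force: [-1.2, 0.3, 0.1]
width: 0.0849
gripper_force: 0.0
```

```bash
python3 - <<'E'
from h import *
a=grab('scene');b=grab('side')
cv2.imwrite('pics/end.png',np.vstack([cv2.resize(a['frame'][160:280,180:480],(750,300)),cv2.resize(b['frame'][100:300,120:480],(540,300))[:, :540].copy() if 0 else cv2.resize(b['frame'][110:290,130:580],(750,300))])[:,:,::-1])
E
```

```text
(no output)
```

View pics/end.png

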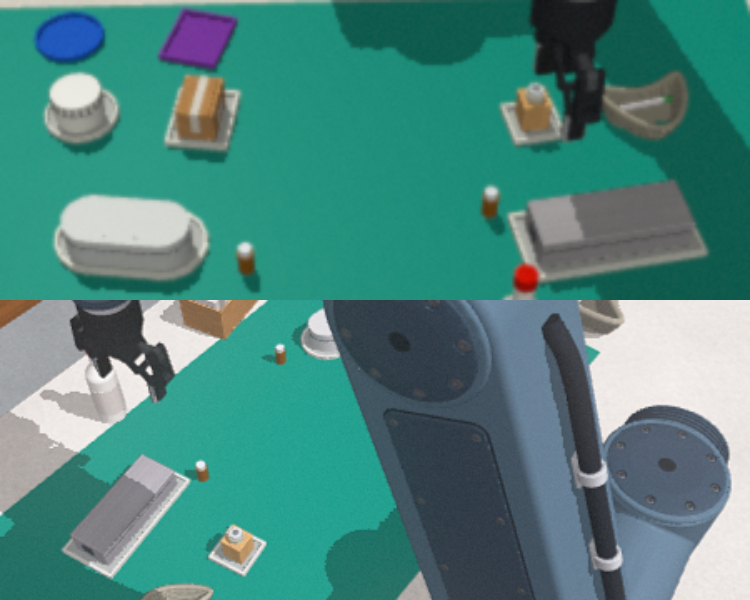

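All five stand inside their trays: tub (80,108), carton (202,110), block (533,112), oval case (130,235), long case (607,225). The robot is clear of them.

```bash
python3 -c "
from cell import manip
print(manip.job_done())"
```

```text
the job is handed in; nothing more can be done
None
```

All five things are standing in their own grey trays, with no drops or tips seen, and the job was handed in at about 34 s of the 136 s allowed; no verdict was returned.

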